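# Turn the mounting plate over and square it into the insert press fence

## Task

Turn the printed mounting plate over so that its white side with the four standoffs faces up, laying it down on the bench rather than letting it drop or flop over. Then bring it square and flush into the corner of the insert press's fence, one long side against the long far rail and one short side against the left-hand rail, and leave it lying there flat on the bench. Leave the other things on the bench where they are.

Things in the scene. Friction and masses are not known exactly. Their poses are not given: they have to be found in the camera images.
- plate: Printed mounting plate, 90 mm (its x) by 120 mm (its y), 5 mm thick, rigid, 80 g: one face black with grey louvres, the other white with four standoffs, on which it stands at first, black face up. Origin: middle of the four feet, on the bench at first. z points from feet to black face: up at first, down once turned over (origin then 25 mm up). y starts within 0.2 rad of the world's y.
- plate_center (a point): Centre of the plate's 5 mm slab, 22.5 mm from the plate's origin along its z, axes as the plate's. At first the slab's underside is 20 mm and its top 25 mm above the bench, so a tilted fingertip fits under its edges.
- plate_end (a point): Middle of the plate's short side at its -y end, at half thickness; the other short side is 120 mm away. The plate can be tipped up here and over its other short side. Meanwhile the feet and then the far edge stay put on the bench, or creep by up to about 10 mm.
- standoff (a point): Foot of one of the four white standoffs, each 12 mm in diameter and 20 mm tall, with a small black pocket in its end. They stand at x = +-30, y = +-40 mm from the plate's centre; this is the one at +30, +40.
- press: Heat-set insert press, fixed to the bench: a corner fence of two aluminium rails 12 mm high and 15 mm thick, behind it a grey foot, a column 0.32 m tall at x = 105, y = -20 mm, and an orange arm with a soldering iron. Origin: inner corner of the fence at bench level. The plate belongs at x < 0, y < 0 of this frame.
- corner (a point): Inner corner of the fence at bench level, axes as the press's (within 0.1 rad of the world's). With the plate home, its centre is at x = -45, y = -60 mm from here.
- far_rail (a point): Middle of the far (long) rail's inner face, at its top edge. The inner face is the plane x = 0 of the press and runs from the corner to y = -160 mm; the plate's long side goes against it.
- iron_tip (a point): Brass tip of the soldering iron (cold), 152 mm above the bench over x = -15, y = -20 mm of the press. The iron's body, 30 mm thick at most, rises from it to 0.31 m; its orange arm, 0.21 to 0.27 m up, goes back to the column. Black handle ball at x = 60, y = 55, z = 235 mm. Keep the gripper clear.
- caliper: Digital caliper, 235 mm long, lying flat right of the plate; up to 15 mm high. Leave alone.
- scraper: Scraper with orange handle, about 200 mm long, lying flat, up to 16 mm high. Leave alone.
- cutters: Flush cutters with blue handles, about 125 mm long, lying flat, 13 mm high. Leave alone.
- inserts_jar: Jar of brass inserts, 52 mm in diameter, 62 mm tall. Leave alone.
- glue_stick: White glue stick, 28 mm in diameter, 98 mm tall, standing. Leave alone.
- spool: Spool of white filament lying flat, 200 mm in diameter, 67 mm high. Leave alone.
- beast_head: Printed bone-white beast head with black eyes, about 100 mm long, 52 mm high. Leave alone.
- left_rail (a point): Middle of the left-hand rail's inner face, at its top edge. The inner face is the plane y = 0 of the press and runs from the corner to x = -105 mm; the plate's short side goes against it.

How it is judged (in metres and radians):
On the way:
1. the plate lies turned over on the bench, standoffs up (angle between plate's own z axis and vertical above 3.09 rad and height (world z) of plate_center below 0.005 m and linear speed of plate below 0.15 m/s), for 0.2 s.
At the end, for the whole second after the job is handed in: The plate lies flat on the bench, black face down and standoffs up, its long side flush along the far rail and its short side flush along the left-hand rail (gaps at mid-side under 2.5 mm, square within 0.025 rad), at rest (angle between plate's own z axis and vertical above 3.09 rad and height (world z) of plate_center below 0.005 m and x of plate_center in the frame of corner between -0.0475 and -0.043 m and y of plate_center in the frame of corner between -0.0625 and -0.058 m and angle between the y axis of plate and the y axis of press, either way round below 0.025 rad and linear speed of plate below 0.01 m/s); the robot touches nothing.
It fails at once if the plate was dropped or flopped over (turning faster than 9 rad/s, as when an edge falls more than about 3 cm, or moving faster than 0.9 m/s) (angular speed of plate above 9 rad/s or linear speed of plate above 0.9 m/s).
It fails at once if another thing on the bench was moved by more than 2 cm (distance of any of caliper, scraper, cutters, inserts_jar, glue_stick, spool, beast_head from where it was at the start of the episode above 0.02 m).
It also fails if it takes over 69 s, if anything falls off the work surface, if the arm or the gripper's body presses on something with over 40 N, if the wrist force passes 120 N, or if a joint passes its speed limit or range.

## Robot

A 6-joint arm with a two-finger parallel gripper is mounted at the origin on the work surface. World frame = base frame: x ahead of the robot, y to its left, z up, the work surface at z = 0. Lengths are in m, angles in degrees, forces in N, time in s.
With the tool pointing down it reaches from about 0.375 to 0.9 m from the base axis. Payload 3.1 kg.
Tool frame: the origin (TCP) lies at the very end of the fingers, on their centre line; the grasp point (between the pads) lies 19 mm behind it (bot.tcp_to_grasp is the distance from the TCP to the grasp point, in m); z points along the fingers, y is the direction in which the jaws open and shut (so a half turn about z gives the same grasp; the last joint's range is limited). The gripper opens to 87 mm and grips with 3 to 60 N. Pads are 19 mm wide; open, the fingers measure 117 mm over their backs; the gripper's body (75 mm by 190 mm) begins 51 mm behind the grasp point.
Start: joints at [-83.05, 30.224, 82.088, -0, 67.689, -10.227], TCP at [0.185, -0.597, 0.191] pointing down, gripper open.
Joint ranges: [-176.69, 176.69], [-43.24, 126.21], [12.49, 139.97], [-82, 262], [0, 151.66], [-163.58, 163.58]. Speed limits (degrees/s): [159.86, 159.86, 180, 180, 180, 180].

## Interface

Orientations are given as a 3x3 rotation matrix whose columns are the frame's x, y, z axes.
In Python, from rig import telemetry, eyes, order, bot gives the robot as it stands. The module is installed in compiled form; this text tells all that it offers.
- The arm moves only by the tool servo_tool, never from a script. Its argument "targets" is a list of rows, each a list of 2 entries, a list of its own where there are three numbers: the shift along the tool's x, y, z in m, then the turn, a rotation vector about the tool's x, y, z in rad. In form: [[[tx, ty, tz], [wx, wy, wz]], ...]. A call has 1 to 12 rows; each row is the pose to reach, as a shift and turn from the pose commanded when the call began, along the tool's axes at that moment; what a row does not reach only later rows make up. A row lasts 1/8 s, in which the tool goes at most 62.5 mm and 10.7 degrees, less where a joint would pass 70% of its speed; a pose out of reach is approached as far as the arm can. A call with a gripper value outside its range is refused whole. "gripper" is the finger opening in m, from 0 to 0.087, set as the call begins (left out, the last holds). The fingers move at their own pace and stop on an object; the grip force is fixed at half the most. Time passes only in rows, so rows that repeat a pose let the fingers close. It gives the time, the measured TCP pose, the force and the opening at its end, in the units of the state.
- telemetry.read_state(): the state, without advancing time (a new reading comes with each control period).
- eyes.capture(name): name is "scene" or "side" or "wrist"; returns a dict with "pixels" (400x640x3 uint8, blue, green, red), "intrinsics" (3x3 intrinsics, pixels), "extrinsics" (4x4, takes a point from camera to world coordinates); the wrist camera has in their place "T_tool_cam" (4x4, takes a point from camera to tool coordinates, whose origin is the TCP and whose axes are the flange's). Camera axes: x right, y down, z forward; pixel columns grow to the right and rows downward; lengths in m; the calibration is good to about 2 mm. A picture is of the moment at which its call begins: read the wrist's pose just before it. There is no depth.
- order.hand_in(): hands the job in, once; it reports no verdict.
The state is a dict: "time_s": time; "joint_positions": joint angles; "qvel": joint speeds; "tau": joint torques, N m; "position": TCP position; "tcp_rot": TCP orientation; "force": force on the tool from outside, world axes, zero at the start; "moment": the same for the moment, N m; "opening": opening from 0.0 (shut) to 1.0 (fully open).
Only numpy, scipy, OpenCV 4.12 (cv2) and the standard library are available. Lean on these libraries where they do the work, as an engineer would, in place of code of your own. Each camera call takes 0.05 s, during which the arm holds its last target. There are 200 camera calls.

## Working session

There is one attempt and no reset: what is moved stays moved. The work goes in short steps, Python scripts to look and compute and a tool call to move; the robot and the scene stay as the last step left them, time stands still between calls to the robot, and variables do not carry over. Pictures are saved under pics/ and viewed, about 8 in all and at most 12, crops included, and the job is handed in when it is done.

Besides the shell and the picture viewer there is one more tool, called after "Call:" in YAML: its name, and indented under it one key for each argument. servo_tool: Moves the arm, as the interface text tells. Its arguments: {"type":"object","properties":{"targets":{"type":"array","items":{"type":"array"}},"gripper":{"type":"number"}},"required":["targets"]}

```bash
mkdir -p pics
cat > h.py <<'E'
import numpy as np, cv2
from rig import telemetry, eyes, order, bot
def snap(n,f,crop=None,scale=1):
    s=telemetry.read_state(); c=eyes.capture(n); im=c["pixels"]
    if n=="wrist":
        T=np.eye(4);T[:3,:3]=s["tcp_rot"];T[:3,3]=s["position"];E=T@np.array(c["T_tool_cam"])
    else: E=np.array(c["extrinsics"])
    np.savez(f"pics/{f}.npz",K=c["intrinsics"],E=E)
    cv2.imwrite(f"pics/{f}_full.png",im)
    if crop: im=im[crop[1]:crop[3],crop[0]:crop[2]]
    if scale!=1: im=cv2.resize(im,None,fx=scale,fy=scale,interpolation=cv2.INTER_CUBIC)
    cv2.imwrite(f"pics/{f}.png",im)
def px(f,u,v,z):
    d=np.load(f"pics/{f}.npz");r=d["E"][:3,:3]@np.linalg.solve(d["K"],[u,v,1.]);o=d["E"][:3,3]
    return o+r*(z-o[2])/r[2]
def proj(f,p):
    d=np.load(f"pics/{f}.npz");q=d["K"]@(d["E"][:3,:3].T@(np.asarray(p,float)-d["E"][:3,3]));return q[:2]/q[2]
E
python3 - <<'E'
from h import *
snap("scene","s0");snap("side","d0")
for f in("s0","d0"):
    d=np.load(f"pics/{f}.npz");print(d["K"].round(1).tolist(),d["E"].round(3).tolist())
s=telemetry.read_state();print(s)
E
```

```text
[[477.0, 0.0, 318.7], [0.0, 477.0, 197.1], [0.0, 0.0, 1.0]] [[-0.451, 0.624, -0.638, 1.643], [0.892, 0.306, -0.332, 0.547], [-0.012, -0.719, -0.694, 1.292], [0.0, 0.0, 0.0, 1.0]]
[[362.8, 0.0, 325.3], [0.0, 362.8, 206.5], [0.0, 0.0, 1.0]] [[-0.997, -0.049, 0.065, 0.446], [-0.081, 0.602, -0.794, 1.163], [-0.0, -0.797, -0.604, 0.985], [0.0, 0.0, 0.0, 1.0]]
{'time_s': 0.1, 'joint_positions': array([-8.30491015e+01,  3.02741287e+01,  8.21475727e+01, -1.86825957e-03,
        6.76893057e+01, -1.02261119e+01]), 'qvel': array([-0.04132207, -0.06909275, -0.05004116, -0.08356456,  0.01539619,
        0.04509935]), 'tau': array([ 1.61731332e-04, -4.40984488e+01, -1.77150536e+01,  6.34357240e-02,
        5.33721631e-02, -3.58651528e-05]), 'position': array([ 0.18452157, -0.59640005,  0.18967247]), 'tcp_rot': array([[ 9.55393313e-01,  2.95336328e-01, -2.64410815e-04],
       [ 2.95336279e-01, -9.55391437e-01,  1.91954785e-03],
       [ 3.14296384e-04, -1.91201328e-03, -9.99998123e-01]]), 'force': array([0.29013924, 0.1772478 , 0.19371768]), 'moment': array([ 0.02680774, -0.01014432,  0.02231288]), 'opening': 1.0038032649773518}
```

View pics/s0.png

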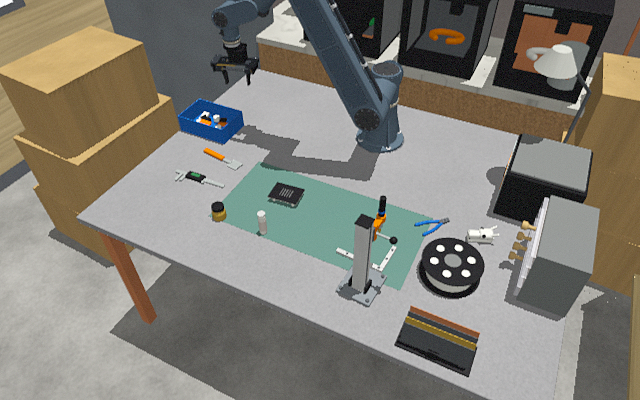

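View pics/d0.png

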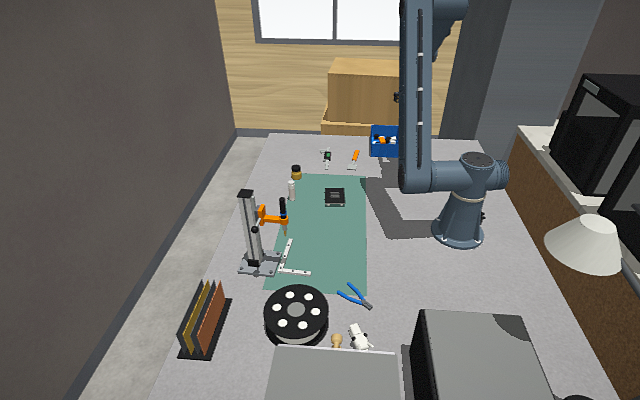

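The scene view shows the plate at about (287,194), the press fence at about (380,258) and the caliper at (200,178). In the side view the plate is at (335,197) and the fence corner at about (282,270). I'll enlarge both.

Run:
```python
from h import *
a=cv2.imread("pics/s0_full.png");b=cv2.imread("pics/d0_full.png")
c=lambda im,x,y,w,h,k:cv2.resize(im[y:y+h,x:x+w],None,fx=k,fy=k,interpolation=cv2.INTER_CUBIC)
im=np.vstack([np.hstack([c(a,260,172,60,45,6),c(b,310,178,60,45,6)]),np.hstack([c(a,325,210,80,60,4.5),c(b,260,225,80,60,4.5)])])
cv2.imwrite("pics/m0.png",im);print(im.shape)
```

```text
(540, 720, 3)
```

View pics/m0.png

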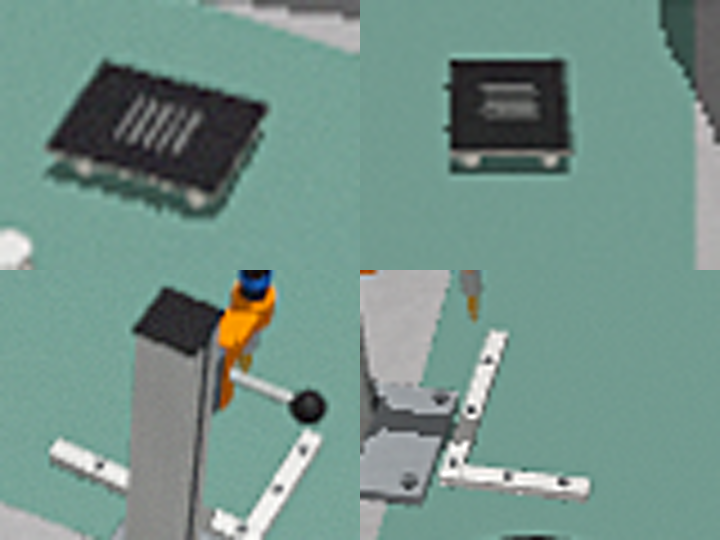

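Run:
```python
from h import *
S=lambda x,y:(x/6+260,y/6+172)
D=lambda x,y:((x-360)/6+310,y/6+178)
A=[px("s0",*S(*p),.025) for p in[(105,62),(268,103),(215,190),(47,150)]]
B=[px("d0",*D(*p),.025) for p in[(450,61),(567,61),(571,151),(450,151)]]
print(np.round(A,3),np.mean(A,0),"\n",np.round(B,3),np.mean(B,0))
S=lambda x,y:(x/4.5+325,(y-270)/4.5+210)
D=lambda x,y:((x-360)/4.5+260,(y-270)/4.5+225)
print("scene corner,leftend,farend",[px("s0",*S(*p),.012).round(3).tolist() for p in[(240,512),(310,430),(60,438)]])
print("side",[px("d0",*D(*p),.012).round(3).tolist() for p in[(470,463),(590,480),(508,335)]])
print("caliper",[px("s0",*p,.01).round(3).tolist() for p in[(175,177),(223,187)]])
print("jar,glue",px("s0",219,220,0).round(3),px("s0",263,234,0).round(3))
```

```text
[[ 0.475 -0.243  0.025]
 [ 0.463 -0.128  0.025]
 [ 0.548 -0.12   0.025]
 [ 0.564 -0.234  0.025]] [ 0.51254076 -0.18125554  0.025     ] 
 [[ 0.562 -0.24   0.025]
 [ 0.471 -0.248  0.025]
 [ 0.463 -0.13   0.025]
 [ 0.552 -0.123  0.025]] [ 0.51186306 -0.18537842  0.025     ]
scene corner,leftend,farend [[0.667, 0.261, 0.012], [0.568, 0.28, 0.012], [0.661, 0.11, 0.012]]
side [[0.668, 0.264, 0.012], [0.569, 0.274, 0.012], [0.661, 0.11, 0.012]]
caliper [[0.617, -0.644, 0.01], [0.58, -0.433, 0.01]]
jar,glue [ 0.729 -0.349  0.   ] [ 0.716 -0.165  0.   ]
```

```bash
cat >> h.py <<'E'
from scipy.spatial.transform import Rotation as Ro
def Rt(yaw,a):
    """tool x horizontal at yaw; a=pitch of tool z below horizontal towards +y of that yaw frame (90=down, >90 towards -y)"""
    c,s=np.cos(yaw),np.sin(yaw);a=np.radians(a)
    x=np.array([c,s,0]);z=np.array([-s,c,0])*np.cos(a)-np.array([0,0,1])*np.sin(a)
    return np.c_[x,np.cross(z,x),z]
def rel(R,p,R0=None,p0=None):
    if R0 is None:
        s=telemetry.read_state();R0=s["tcp_rot"];p0=s["position"]
    return (R0.T@(np.asarray(p)-p0)).round(4).tolist(),Ro.from_matrix(R0.T@R).as_rotvec().round(4).tolist()
def path(wps):
    for R,p in wps: print(list(rel(R,p)))
E
python3 - <<'E'
from h import *
print(rel(Rt(.1,90),[.515,-.27,.26]))
c=eyes.capture("wrist");print(c["T_tool_cam"].round(3),c["intrinsics"][0])
E
```

```text
([0.4122, -0.2144, -0.0698], [-0.0019, -0.0001, 0.1998])
[[ 0.001 -0.961 -0.276  0.074]
 [ 1.     0.001 -0.001  0.001]
 [ 0.001 -0.276  0.961 -0.193]
 [ 0.     0.     0.     1.   ]] [278.7751403    0.         317.66073487]
```

Call:
servo_tool:
  targets:
    - [[0.05,-0.02,-0.06],[0,0,0.05]]
    - [[0.1,-0.05,-0.07],[0,0,0.1]]
    - [[0.15,-0.08,-0.07],[0,0,0.15]]
    - [[0.2,-0.11,-0.07],[0,0,0.2]]
    - [[0.25,-0.13,-0.07],[0,0,0.2]]
    - [[0.3,-0.16,-0.07],[0,0,0.2]]
    - [[0.35,-0.185,-0.07],[0,0,0.2]]
    - [[0.41,-0.214,-0.07],[0,0,0.2]]
    - [[0.41,-0.214,-0.07],[0,0,0.2]]
    - [[0.41,-0.214,-0.07],[0,0,0.2]]
    - [[0.41,-0.214,-0.07],[0,0,0.2]]
  gripper: 0.04

```text
time_s: 1.52
position: [0.5121, -0.2726, 0.2604]
tcp_rot: [[0.995, 0.098, -0.001], [0.098, -0.995, -0.0], [-0.001, -0.0, -1.0]]
force: [0.4, -0.0, 0.1]
opening: 0.461
```

Run:
```python
from h import *
snap("wrist","w1",(130,40,530,340),2)
s=telemetry.read_state();print(s["position"],s["tcp_rot"].round(3).tolist(),s["time_s"],s["opening"],s["joint_positions"])
```

```text
[ 0.51207205 -0.27275026  0.26045991] [[0.995, 0.097, -0.001], [0.097, -0.995, -0.0], [-0.001, -0.0, -1.0]] 1.575 0.4596182960484467 [-3.90585768e+01  2.25600720e+01  8.37119709e+01 -2.24777050e-02
  7.37512231e+01  4.53537348e+01]
```

View pics/w1.png

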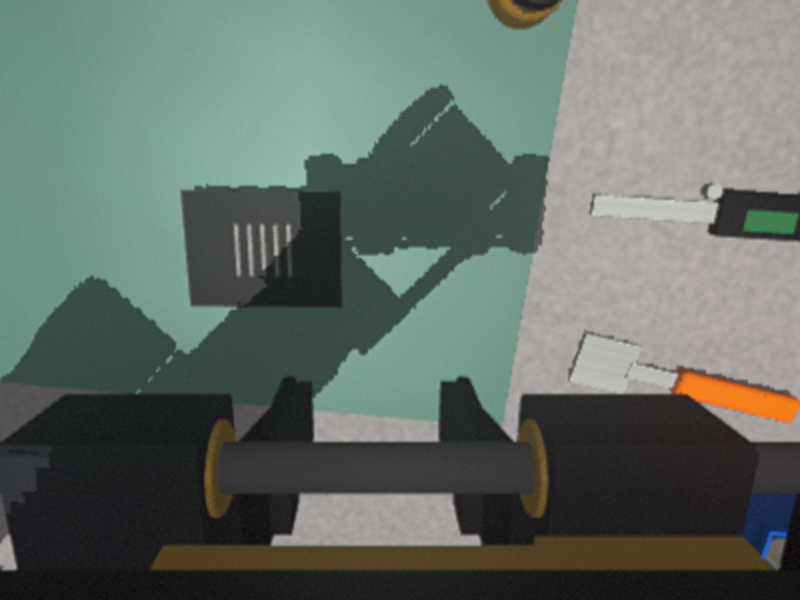

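The wrist view shows the plate's corners at crop (181,190), (341,190), (341,306), (190,306). The fingers taper at their tips, and the caliper and scraper are well clear.

Run:
```python
from h import *
C=np.array([px("w1",x/2+130,y/2+40,.025) for x,y in[(181,190),(341,190),(341,306),(190,306)]]);print(C.round(4),C.mean(0))
for u,v in((.5,.5),(341/2+130,248/2+40)): pass
m=(C[1]+C[2])/2;n=(C[0]+C[3])/2;print("-y end",m,"+y end",n,"yaw",np.arctan2(-(n-m)[0],(n-m)[1]),np.arctan2((C[0]-C[3])[1],(C[0]-C[3])[0]),np.arctan2((C[1]-C[2])[1],(C[1]-C[2])[0]),np.linalg.norm(n-m))
```

```text
[[ 0.5506 -0.1231  0.025 ]
 [ 0.5624 -0.2424  0.025 ]
 [ 0.473  -0.2497  0.025 ]
 [ 0.4611 -0.1304  0.025 ]] [ 0.51175709 -0.18639959  0.025     ]
-y end [ 0.51769057 -0.24603434  0.025     ] +y end [ 0.50582361 -0.12676483  0.025     ] yaw 0.09917059924496227 0.08218152313012173 0.0820011433784322 0.11985841782444344
```

```bash
cat >> h.py <<'E'
YAW=.09;U=np.array([-np.sin(YAW),np.cos(YAW),0]);E0=np.array([.5177,-.246,0])
def W(w,z): return E0+U*w+[0,0,z]
E
python3 - <<'E'
from h import *
path([(Rt(YAW,52),W(-.016,z)) for z in(.12,.05,.0235)]+[(Rt(YAW,52),W(.024,.0235))])
E
```

```text
[[0.0082, -0.0101, 0.1405], [0.6632, 0.0031, 0.0072]]
[[0.0082, -0.0101, 0.2105], [0.6632, 0.0031, 0.0072]]
[[0.0082, -0.0101, 0.237], [0.6632, 0.0031, 0.0072]]
[[0.0085, -0.0501, 0.237], [0.6632, 0.0031, 0.0072]]
```

Call:
servo_tool:
  targets:
    - [[0.008,0.0,0.05],[0.166,0.001,0.002]]
    - [[0.008,-0.01,0.1],[0.33,0.002,0.004]]
    - [[0.008,-0.01,0.14],[0.5,0.002,0.005]]
    - [[0.008,-0.01,0.14],[0.663,0.003,0.007]]
    - [[0.008,-0.01,0.18],[0.663,0.003,0.007]]
    - [[0.008,-0.01,0.2],[0.663,0.003,0.007]]
    - [[0.008,-0.01,0.21],[0.663,0.003,0.007]]
    - [[0.008,-0.01,0.21],[0.663,0.003,0.007]]
    - [[0.008,-0.01,0.21],[0.663,0.003,0.007]]

```text
time_s: 2.7
position: [0.5208, -0.2611, 0.052]
tcp_rot: [[0.996, 0.075, -0.055], [0.093, -0.786, 0.611], [0.002, -0.614, -0.789]]
force: [0.3, -0.1, 0.9]
opening: 0.46
```

Run:
```python
from h import *
path([(Rt(YAW,52),W(w,.0235)) for w in(-.016,.024)])
s=telemetry.read_state();print(s["joint_positions"],s["position"],s["force"])
```

```text
[[-0.0018, 0.018, 0.022], [0.0022, 0.0001, 0.0036]]
[[-0.0017, -0.0136, 0.0466], [0.0022, 0.0001, 0.0036]]
[-49.85426813  51.15973597  75.3206337   20.65391102  86.28226877
  27.31007201] [ 0.52080474 -0.26107968  0.05196188] [ 0.2911278  -0.09923649  0.87637585]
```

Call:
servo_tool:
  targets:
    - [[-0.002,0.009,0.011],[0,0,0]]
    - [[-0.002,0.018,0.022],[0,0,0]]
    - [[-0.002,0.018,0.022],[0,0,0]]
    - [[-0.002,0.01,0.028],[0,0,0]]
    - [[-0.002,0.002,0.034],[0,0,0]]
    - [[-0.002,-0.006,0.041],[0,0,0]]
    - [[-0.002,-0.0136,0.0466],[0,0,0]]
    - [[-0.002,-0.0136,0.0466],[0,0,0]]

```text
time_s: 3.7
position: [0.5143, -0.2206, 0.0225]
tcp_rot: [[0.996, 0.074, -0.057], [0.093, -0.784, 0.613], [0.0, -0.616, -0.788]]
force: [0.5, -0.4, 0.2]
opening: 0.463
```

Run:
```python
from h import *
snap("wrist","w2",(130,0,530,300),1.5);snap("side","d2")
im=cv2.resize(cv2.imread("pics/d2_full.png")[150:225,295:395],None,fx=6,fy=6,interpolation=cv2.INTER_CUBIC)
w=cv2.imread("pics/w2.png");w=cv2.copyMakeBorder(w,0,max(0,0),0,0,0)
cv2.imwrite("pics/m2.png",np.vstack([im[:, :],w[150:,:600]])[:600])
```

```text
(no output)
```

View pics/m2.png

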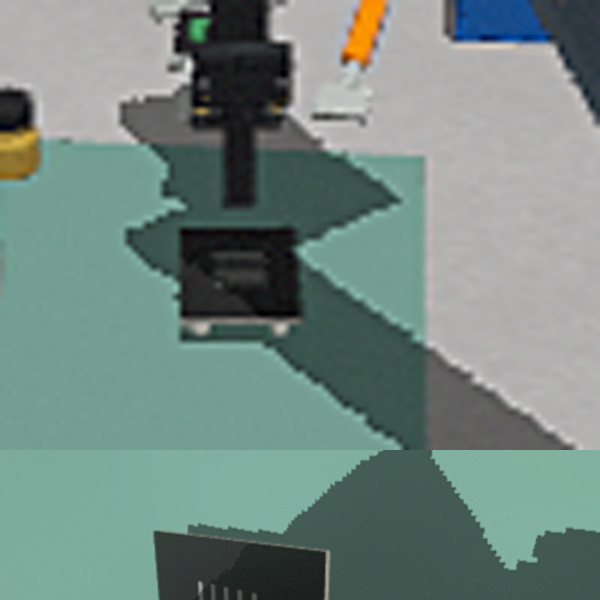

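Run:
```python
from h import *
s=telemetry.read_state();R=s["tcp_rot"];p=s["position"]
f=lambda q:((proj("d2",q)-[295,150])*6).round()
print("tcp",f(p));
for y in(-.035,-.02,.02,.035):print(y,f(p+R@[0,y,0]),f(p+R@[0,y,-.03]), f(p+R@[0.0095,y,0]))
print("edge",f(W(0,.025)),f(W(.12,.025)))
print(s["time_s"],p)
wf=lambda q:proj("w2",q)
print("wrist",wf(W(0,.025)),wf(p))
```

```text
tcp [239. 248.]
-0.035 [240. 246.] [240. 206.] [228. 246.]
-0.02 [240. 247.] [239. 208.] [227. 247.]
0.02 [238. 250.] [237. 211.] [226. 250.]
0.035 [237. 251.] [237. 213.] [225. 251.]
edge [237. 228.] [241. 319.]
3.8 [ 0.51466169 -0.22188174  0.02229003]
wrist [343.14423568 232.62620897] [317.47304976 224.59977515]
```

View pics/w2.png

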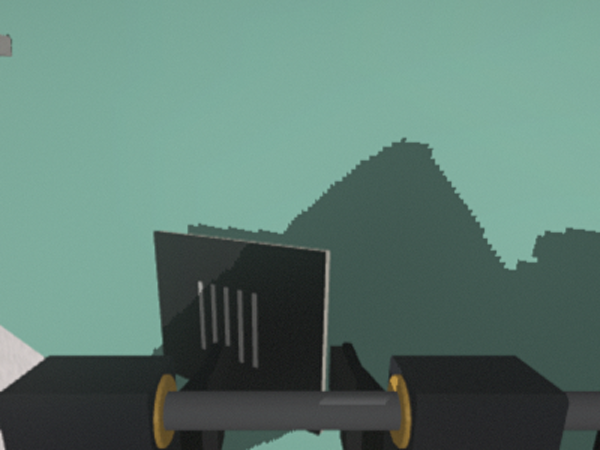

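Run:
```python
from h import *
im=cv2.imread("pics/d2_full.png")
for v in range(178,200):print(v,(v-150)*6,im[v,329:343].sum(1).tolist())
```

```text
178 168 [223, 227, 224, 133, 74, 80, 88, 72, 145, 245, 222, 220, 216, 220]
179 174 [219, 229, 226, 139, 80, 75, 68, 88, 150, 236, 220, 217, 222, 229]
180 180 [229, 233, 227, 134, 65, 77, 83, 77, 147, 239, 225, 224, 223, 217]
181 186 [218, 228, 221, 150, 71, 82, 66, 97, 156, 239, 226, 223, 217, 219]
182 192 [219, 231, 231, 144, 81, 72, 75, 85, 149, 237, 231, 215, 224, 220]
183 198 [222, 229, 218, 111, 74, 57, 64, 73, 137, 225, 234, 218, 219, 222]
184 204 [224, 227, 217, 135, 138, 145, 150, 145, 201, 228, 226, 220, 224, 234]
185 210 [220, 223, 225, 232, 239, 242, 230, 233, 230, 222, 218, 225, 217, 222]
186 216 [230, 225, 224, 234, 227, 231, 226, 230, 233, 228, 224, 230, 226, 232]
187 222 [242, 252, 248, 251, 242, 251, 248, 247, 245, 248, 249, 254, 238, 193]
188 228 [59, 57, 48, 41, 60, 49, 54, 43, 47, 72, 54, 62, 48, 43]
189 234 [51, 52, 65, 72, 61, 39, 63, 52, 50, 35, 44, 64, 61, 63]
190 240 [72, 81, 66, 64, 65, 66, 60, 69, 66, 72, 84, 53, 63, 60]
191 246 [63, 56, 50, 56, 71, 74, 48, 55, 63, 70, 81, 72, 55, 76]
192 252 [64, 140, 175, 184, 177, 179, 185, 183, 179, 168, 51, 57, 82, 55]
193 258 [67, 68, 119, 117, 88, 110, 98, 105, 125, 117, 122, 59, 64, 73]
194 264 [56, 73, 104, 109, 92, 103, 105, 96, 94, 111, 48, 62, 80, 70]
195 270 [48, 94, 177, 166, 173, 164, 180, 177, 172, 164, 109, 61, 64, 64]
196 276 [133, 112, 114, 128, 176, 175, 167, 164, 181, 169, 105, 61, 60, 73]
197 282 [129, 153, 239, 99, 122, 95, 117, 114, 108, 109, 112, 37, 73, 66]
198 288 [130, 121, 128, 114, 54, 54, 69, 55, 58, 65, 74, 66, 64, 72]
199 294 [121, 127, 127, 119, 129, 122, 67, 45, 60, 66, 70, 62, 59, 81]
```

Run:
```python
from h import *
R=np.array([[.9554,.2953,0],[.2953,-.9554,0],[0,0,-1]]);p=np.array([.1845,-.5964,.1897])
for y in(-.0435,.0435):
  for z in(0,-.03,-.06): print(y,z,proj("s0",p+R@[0,y,z]).round(1))
a=cv2.imread("pics/s0_full.png")[30:105,200:280]
b=cv2.imread("pics/w2_full.png")[200:340,210:400]
a=cv2.resize(a,(500,469),interpolation=cv2.INTER_CUBIC)
b=np.clip(cv2.resize(b,None,fx=3.35,fy=3.35,interpolation=cv2.INTER_CUBIC)[:469].astype(float)*2,0,255).astype(np.uint8)
cv2.imwrite("pics/m3.png",np.hstack([a,b[:,:300*1]]) if 0 else cv2.resize(np.hstack([a,b]),(800,331)))
```

```text
-0.0435 0 [248.1  90.8]
-0.0435 -0.03 [247.3  84.7]
-0.0435 -0.06 [246.5  78.5]
0.0435 0 [228.9  89.2]
0.0435 -0.03 [227.9  83.1]
0.0435 -0.06 [226.9  76.9]
```

View pics/m3.png

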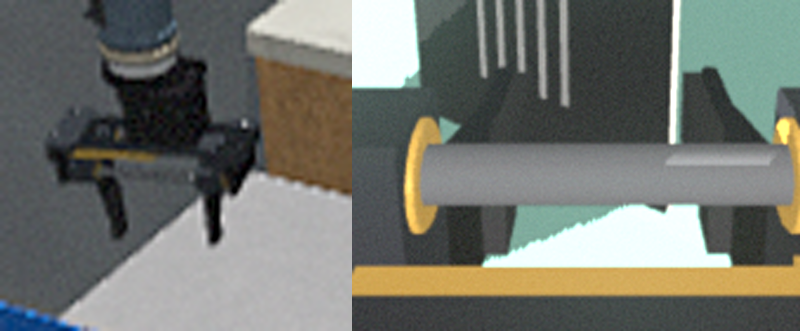

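The pictures show the fingertips ending about 28 mm short of the reported TCP, in the scene, side and wrist views alike. The finger is therefore not under the edge yet. I'll apply that offset and go in again, watching the force.

```bash
cat >> h.py <<'E'
D=.028
def tp(R,p): return R,np.asarray(p)+D*R[:,2]   # true tip centre -> reported TCP
def true(): s=telemetry.read_state();return s["position"]-D*s["tcp_rot"][:,2]
E
python3 - <<'E'
from h import *
R=Rt(YAW,52);path([tp(R,W(-.018,z)) for z in(.046,.030,.0245)]+[tp(R,W(.025,.0245))])
E
```

```text
[[0.0008, 0.0187, -0.0167], [0.0009, 0.0009, 0.0025]]
[[0.0008, 0.0286, -0.0041], [0.0009, 0.0009, 0.0025]]
[[0.0008, 0.032, 0.0002], [0.0009, 0.0009, 0.0025]]
[[0.0009, -0.0019, 0.0267], [0.0009, 0.0009, 0.0025]]
```

Call:
servo_tool:
  targets:
    - [[0.001,0.01,-0.009],[0,0,0]]
    - [[0.001,0.019,-0.017],[0,0,0]]
    - [[0.001,0.024,-0.01],[0,0,0]]
    - [[0.001,0.0286,-0.004],[0,0,0]]
    - [[0.001,0.03,-0.002],[0,0,0]]
    - [[0.001,0.032,0.0],[0,0,0]]
    - [[0.001,0.032,0.0],[0,0,0]]

```text
time_s: 4.68
position: [0.5177, -0.2465, 0.0023]
tcp_rot: [[0.996, 0.073, -0.057], [0.092, -0.784, 0.613], [0.0, -0.616, -0.788]]
force: [0.9, 0.9, -0.5]
opening: 0.464
```

Call:
servo_tool:
  targets:
    - [[0,-0.007,0.0055],[0,0,0]]
    - [[0,-0.014,0.011],[0,0,0]]
    - [[0,-0.021,0.0165],[0,0,0]]
    - [[0,-0.028,0.022],[0,0,0]]
    - [[0,-0.034,0.0265],[0,0,0]]
    - [[0,-0.034,0.0265],[0,0,0]]

```text
time_s: 5.42
position: [0.5137, -0.2031, 0.0027]
tcp_rot: [[0.996, 0.073, -0.057], [0.093, -0.784, 0.613], [0.0, -0.616, -0.788]]
force: [0.3, -0.1, 0.7]
opening: 0.459
```

Run:
```python
from h import *
snap("side","d3");snap("wrist","w3")
im=cv2.resize(cv2.imread("pics/d3_full.png")[150:225,295:395],None,fx=6,fy=6,interpolation=cv2.INTER_CUBIC)
b=cv2.resize(cv2.imread("pics/w3_full.png")[180:340,210:410],None,fx=2,fy=2)
im=np.hstack([im[:,:400],cv2.copyMakeBorder(b,0,450-320,0,0,0)])
cv2.imwrite("pics/m4.png",np.clip(im*1.6,0,255).astype(np.uint8))
print(true()-E0, (true()-E0)@U)
```

```text
[-0.00218669  0.02488563  0.02461492] 0.0249814517097169
```

View pics/m4.png

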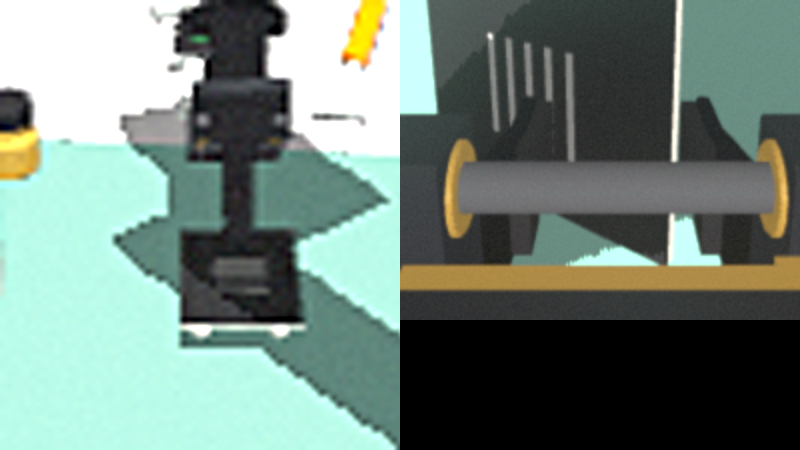

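The upper finger is now over the slab. The lower finger's inner face sits at the slab's lower corner, about 10 mm up from its tip. Next I go 3 mm deeper and lift along the arc about the far feet.

Run:
```python
from h import *
R=Rt(YAW,52);s=telemetry.read_state();p=s["position"]+.003*R[:,2]
def arc(t):
    t=np.radians(t);c,q=np.cos(t),np.sin(t);return U*(.106-.106*c+.02*q)+np.array([0,0,.106*q+.02*c-.02])
path([(R,p+arc(t)) for t in(0,3,6,9,12,15,20,25,30)])
```

```text
[[0.0, -0.0, 0.003], [0.0005, 0.0009, 0.0023]]
[[0.0, -0.0043, -0.0006], [0.0005, 0.0009, 0.0023]]
[[0.0, -0.0089, -0.004], [0.0005, 0.0009, 0.0023]]
[[0.0, -0.0135, -0.0072], [0.0005, 0.0009, 0.0023]]
[[0.0, -0.0184, -0.01], [0.0005, 0.0009, 0.0023]]
[[0.0, -0.0234, -0.0127], [0.0005, 0.0009, 0.0023]]
[[0.0001, -0.032, -0.0165], [0.0005, 0.0009, 0.0023]]
[[0.0001, -0.0409, -0.0195], [0.0005, 0.0009, 0.0023]]
[[0.0001, -0.05, -0.0218], [0.0005, 0.0009, 0.0023]]
```

Call:
servo_tool:
  targets:
    - [[0,0,0.002],[0,0,0]]
    - [[0,0,0.003],[0,0,0]]
    - [[0,-0.0022,0.0012],[0,0,0]]
    - [[0,-0.0043,-0.0006],[0,0,0]]
    - [[0,-0.0066,-0.0023],[0,0,0]]
    - [[0,-0.0089,-0.004],[0,0,0]]
    - [[0,-0.0112,-0.0056],[0,0,0]]
    - [[0,-0.0135,-0.0072],[0,0,0]]
    - [[0,-0.016,-0.0086],[0,0,0]]
    - [[0,-0.0184,-0.01],[0,0,0]]
    - [[0,-0.0184,-0.01],[0,0,0]]

```text
time_s: 6.9
position: [0.5131, -0.1955, 0.022]
tcp_rot: [[0.996, 0.073, -0.056], [0.092, -0.785, 0.613], [0.001, -0.615, -0.788]]
force: [0.6, -0.8, 0.8]
opening: 0.46
```

Run:
```python
from h import *
snap("side","d4");snap("wrist","w4");snap("scene","s4")
im=cv2.resize(cv2.imread("pics/d4_full.png")[165:225,305:365],None,fx=6,fy=6,interpolation=cv2.INTER_CUBIC)
a=cv2.resize(cv2.imread("pics/s4_full.png")[150:215,260:330],(388,360),interpolation=cv2.INTER_CUBIC)
cv2.imwrite("pics/m5.png",np.clip(np.hstack([im,a])*1.6,0,255).astype(np.uint8))
print(telemetry.read_state()["force"])
```

```text
[ 0.23379316 -0.08127035  0.30025303]
```

View pics/m5.png

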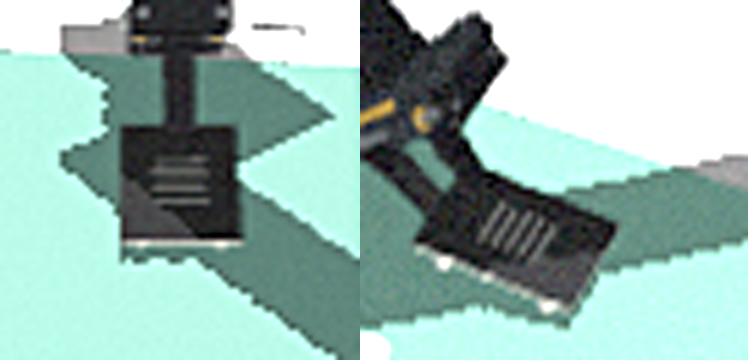

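The plate is tilting as planned: its louvred face is foreshortened less in the side view and its far feet are still on the bench. I'll carry on up to 52°.

```bash
cat >> h.py <<'E'
def arc(t):
    t=np.radians(t);c,q=np.cos(t),np.sin(t);return U*(.106-.106*c+.02*q)+np.array([0,0,.106*q+.02*c-.02])
E
python3 - <<'E'
from h import *
R=Rt(YAW,52);s=telemetry.read_state();p=s["position"]-arc(12)
path([(R,p+arc(t)) for t in range(16,53,4)])
E
```

```text
[[0.0, -0.0067, -0.0035], [0.0003, 0.0009, 0.0022]]
[[0.0, -0.0136, -0.0064], [0.0003, 0.0009, 0.0022]]
[[0.0, -0.0207, -0.0089], [0.0003, 0.0009, 0.0022]]
[[0.0001, -0.028, -0.0109], [0.0003, 0.0009, 0.0022]]
[[0.0001, -0.0354, -0.0124], [0.0003, 0.0009, 0.0022]]
[[0.0001, -0.0428, -0.0134], [0.0003, 0.0009, 0.0022]]
[[0.0001, -0.0503, -0.0138], [0.0003, 0.0009, 0.0022]]
[[0.0001, -0.0579, -0.0137], [0.0003, 0.0009, 0.0022]]
[[0.0001, -0.0654, -0.0131], [0.0003, 0.0009, 0.0022]]
[[0.0001, -0.0728, -0.012], [0.0003, 0.0009, 0.0022]]
```

Call:
servo_tool:
  targets:
    - [[0,-0.0067,-0.0035],[0,0,0]]
    - [[0,-0.0136,-0.0064],[0,0,0]]
    - [[0,-0.0207,-0.0089],[0,0,0]]
    - [[0,-0.028,-0.0109],[0,0,0]]
    - [[0,-0.0354,-0.0124],[0,0,0]]
    - [[0,-0.0428,-0.0134],[0,0,0]]
    - [[0,-0.0503,-0.0138],[0,0,0]]
    - [[0,-0.058,-0.0137],[0,0,0]]
    - [[0,-0.0654,-0.0131],[0,0,0]]
    - [[0,-0.0728,-0.012],[0,0,0]]
    - [[0,-0.0728,-0.012],[0,0,0]]

```text
time_s: 8.43
position: [0.5083, -0.1451, 0.0763]
tcp_rot: [[0.996, 0.073, -0.057], [0.093, -0.785, 0.613], [0.0, -0.616, -0.788]]
force: [-0.1, -0.2, 0.3]
opening: 0.459
```

Run:
```python
from h import *
snap("side","d5");snap("wrist","w5");snap("scene","s5")
im=cv2.resize(cv2.imread("pics/d5_full.png")[150:225,305:365],(360,450),interpolation=cv2.INTER_CUBIC)
a=cv2.resize(cv2.imread("pics/s5_full.png")[140:215,260:333],(438,450),interpolation=cv2.INTER_CUBIC)
cv2.imwrite("pics/m6.png",np.clip(np.hstack([im,a])*1.6,0,255).astype(np.uint8))
```

```text
(no output)
```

View pics/m6.png

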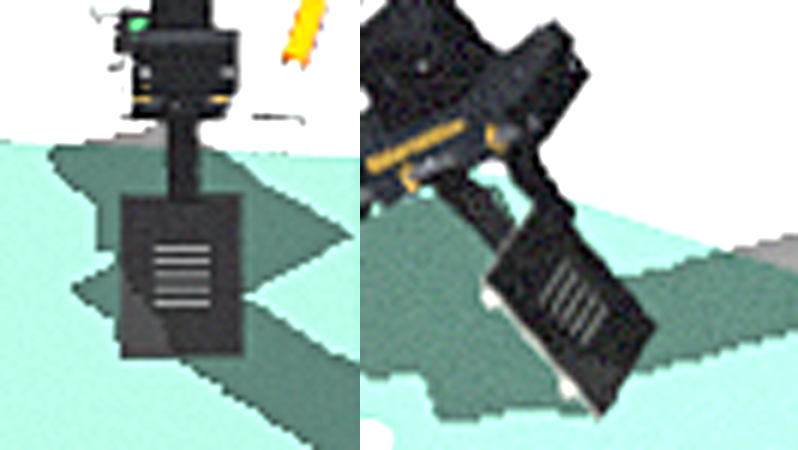

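The plate leans at about 50° on the lower finger with its far edge down. I'll close the jaws on the slab, shifting the tool so that the lower finger stays put.

Call:
servo_tool:
  targets:
    - [[0,0.004,0.001],[0,0,0]]
    - [[0,0.008,0.002],[0,0,0]]
    - [[0,0.012,0.003],[0,0,0]]
    - [[0,0.015,0.004],[0,0,0]]
    - [[0,0.015,0.005],[0,0,0]]
    - [[0,0.015,0.005],[0,0,0]]
    - [[0,0.015,0.005],[0,0,0]]
  gripper: 0.0

```text
time_s: 9.45
position: [0.5092, -0.1545, 0.0629]
tcp_rot: [[0.996, 0.073, -0.056], [0.092, -0.785, 0.613], [0.001, -0.615, -0.788]]
force: [-0.1, -1.0, -0.6]
opening: 0.055
```

Gripped: the opening reads 4.8 mm. Next I lift it, swing it over in the air and turn it to roughly the press's yaw.

```bash
cat >> h.py <<'E'
L=.076
def Fw(yaw,a,F): R=Rt(yaw,a);return R,np.asarray(F)-L*R[:,2]
E
python3 - <<'E'
from h import *
s=telemetry.read_state();F=s["position"]+L*s["tcp_rot"][:,2];print(F)
wps=[Fw(.09,52,F+[0,0,.02]),Fw(.09,52,F+[0,0,.04])]
for i in range(1,11):
    t=i/10;wps.append(Fw(.09-.16*t,52+76*t,F*(1-t)+t*np.array([.53,-.09,0])*[1,1,0]+[0,0,.045 -F[2]*(1-t)]))
path(wps)
E
```

```text
[ 0.50493641 -0.10790948  0.00296789]
[[-0.0001, -0.0123, -0.0158], [0.0005, 0.0011, 0.0024]]
[[-0.0001, -0.0246, -0.0315], [0.0005, 0.0011, 0.0024]]
[[0.002, -0.0371, -0.0315], [-0.1322, 0.0099, 0.0157]]
[[0.0044, -0.0482, -0.0286], [-0.2648, 0.017, 0.0302]]
[[0.007, -0.059, -0.0243], [-0.3974, 0.0222, 0.0457]]
[[0.01, -0.0692, -0.0189], [-0.5299, 0.0255, 0.0623]]
[[0.0134, -0.0787, -0.0123], [-0.6624, 0.0268, 0.0797]]
[[0.017, -0.0874, -0.0046], [-0.7948, 0.0259, 0.0978]]
[[0.021, -0.0951, 0.0039], [-0.927, 0.0228, 0.1165]]
[[0.0252, -0.1018, 0.0133], [-1.0592, 0.0174, 0.1357]]
[[0.0296, -0.1072, 0.0232], [-1.1911, 0.0096, 0.1553]]
[[0.0342, -0.1113, 0.0336], [-1.3229, -0.0007, 0.175]]
```

Call:
servo_tool:
  targets:
    - [[0,-0.0123,-0.0158],[0,0,0]]
    - [[0,-0.0246,-0.0315],[0,0,0]]
    - [[0.002,-0.037,-0.0315],[-0.132,0.01,0.016]]
    - [[0.0044,-0.048,-0.0286],[-0.265,0.017,0.03]]
    - [[0.007,-0.059,-0.0243],[-0.397,0.022,0.046]]
    - [[0.01,-0.069,-0.019],[-0.53,0.0255,0.062]]
    - [[0.0134,-0.0787,-0.0123],[-0.662,0.027,0.08]]
    - [[0.017,-0.0874,-0.0046],[-0.795,0.026,0.098]]
    - [[0.021,-0.095,0.004],[-0.927,0.023,0.1165]]
    - [[0.025,-0.102,0.0133],[-1.06,0.0174,0.136]]
    - [[0.0296,-0.107,0.0232],[-1.19,0.01,0.155]]
    - [[0.034,-0.111,0.0336],[-1.323,0,0.175]]

```text
time_s: 10.95
position: [0.5339, -0.0429, 0.107]
tcp_rot: [[0.997, -0.06, -0.04], [-0.072, -0.783, -0.617], [0.006, 0.619, -0.786]]
force: [-0.5, 0.5, -0.4]
opening: 0.053
```

Run:
```python
from h import *
snap("side","d6");snap("scene","s6")
im=cv2.resize(cv2.imread("pics/d6_full.png")[110:230,285:385],(375,450),interpolation=cv2.INTER_CUBIC)
a=cv2.resize(cv2.imread("pics/s6_full.png")[120:230,260:360],(409,450),interpolation=cv2.INTER_CUBIC)
cv2.imwrite("pics/m7.png",np.clip(np.hstack([im,a])*1.5,0,255).astype(np.uint8))
s=telemetry.read_state();print(s["joint_positions"].round(1),s["opening"],s["position"]+L*s["tcp_rot"][:,2])
F=np.array([.53,-.09,0])
path([Fw(-.07,128,F+[0,0,z]) for z in(.045,.02,.004)]+[Fw(-.07,a,F+[0,0,.004]) for a in(134,140,146)])
```

```text
[  5.8  39.1  96.8 -44.3  60.3 127.9] 0.05518563965333948 [ 0.53013751 -0.08676073  0.04371569]
[[0.0002, 0.0033, 0.001], [-0.0002, -0.0019, 0.0033]]
[[0.0002, -0.0121, 0.0207], [-0.0002, -0.0019, 0.0033]]
[[0.0002, -0.0219, 0.0333], [-0.0002, -0.0019, 0.0033]]
[[0.0003, -0.0298, 0.0337], [-0.1049, -0.0021, 0.0032]]
[[0.0003, -0.0377, 0.035], [-0.2096, -0.0022, 0.0031]]
[[0.0003, -0.0454, 0.037], [-0.3143, -0.0024, 0.003]]
```

View pics/m7.png

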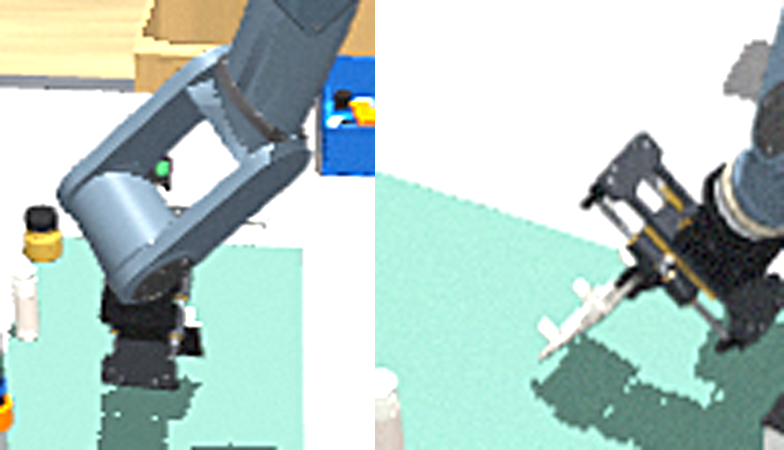

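The plate is past vertical, white side and standoffs up, held at about 52° with its low edge some 4 cm up (crop (545,358) in the scene half). I'll lower that edge to the bench and hinge down to about 34°. Only one picture view is left, so from here I rely on numbers and image code.

Call:
servo_tool:
  targets:
    - [[0,-0.005,0.012],[0,0,0.003]]
    - [[0,-0.012,0.0207],[0,0,0.003]]
    - [[0,-0.017,0.027],[0,0,0.003]]
    - [[0,-0.022,0.0333],[0,0,0.003]]
    - [[0,-0.026,0.0335],[-0.052,0,0.003]]
    - [[0,-0.03,0.0337],[-0.105,0,0.003]]
    - [[0,-0.034,0.0343],[-0.157,0,0.003]]
    - [[0,-0.0377,0.035],[-0.21,0,0.003]]
    - [[0,-0.0415,0.036],[-0.262,0,0.003]]
    - [[0,-0.0454,0.037],[-0.314,0,0.003]]
    - [[0,-0.0454,0.037],[-0.314,0,0.003]]

```text
time_s: 12.42
position: [0.5338, -0.0303, 0.0462]
tcp_rot: [[0.997, -0.041, -0.059], [-0.071, -0.558, -0.827], [0.001, 0.829, -0.56]]
force: [-0.1, -0.8, -0.9]
opening: 0.058
```

Call:
servo_tool:
  targets:
    - [[0,0.004,0],[0,0,0]]
    - [[0,0.008,0],[0,0,0]]
    - [[0,0.012,0],[0,0,0]]
    - [[0,0.015,0],[0,0,0]]
    - [[0,0.015,0],[0,0,0]]
    - [[0,0.015,0],[0,0,0]]
  gripper: 0.04

```text
time_s: 13.18
position: [0.5335, -0.0389, 0.0601]
tcp_rot: [[0.997, -0.043, -0.058], [-0.072, -0.558, -0.827], [0.003, 0.829, -0.56]]
force: [0.2, -0.1, -0.1]
opening: 0.455
```

```bash
cat > lay.py <<'E'
from h import *
# F: far-edge bottom on bench in world; v axis = opposite of tool z horizontal
Y=-.07;V=np.array([-np.sin(Y),np.cos(Y),0])
s=telemetry.read_state();R=s["tcp_rot"];z=R[:,2];n=-R[:,1]
T=s["position"]-.029*z;k0=.015
C=T+.02*n-k0*z;print("C",C,"op",s["opening"],s["force"])
th0=np.arcsin(C[2]/.12);F=C-V*.12*np.cos(th0);F[2]=0;print(np.degrees(th0),F)
wps=[]
for b,th,k in[(37,31,15),(40,28,14),(43,25,14),(46,22,13),(49,19,12),(52,16,11),(53,13,10),(53,10,8),(53,8,6),(53,6.5,5)]:
    t=np.radians(th);R=Rt(Y,180-b);z=R[:,2];n=-R[:,1]
    C=F+V*.12*np.cos(t)+[0,0,.12*np.sin(t)];T=C-.02*n+k/1e3*z
    print(b,"T z",T[2].round(3),"tip z",(T+.02*n)[2].round(4));wps.append((R,T+.029*z))
path(wps)
E
python3 lay.py
```

```text
C [0.53688483 0.00858972 0.06810693] op 0.4549427565692914 [ 0.18584095 -0.09183604 -0.13064589]
34.58009327447232 [ 0.52997447 -0.08996835  0.        ]
37 T z 0.069 tip z 0.0528
40 T z 0.063 tip z 0.0473
43 T z 0.056 tip z 0.0412
46 T z 0.049 tip z 0.0356
49 T z 0.043 tip z 0.03
52 T z 0.037 tip z 0.0244
53 T z 0.031 tip z 0.019
53 T z 0.026 tip z 0.0144
53 T z 0.024 tip z 0.0119
53 T z 0.022 tip z 0.0096
[[0.0, -0.0098, 0.0011], [0.0518, -0.0001, -0.0036]]
[[0.0, -0.0183, 0.0015], [0.1041, -0.0002, -0.0036]]
[[-0.0, -0.0269, 0.0031], [0.1565, -0.0003, -0.0036]]
[[-0.0001, -0.0353, 0.0039], [0.2088, -0.0004, -0.0036]]
[[-0.0001, -0.0435, 0.0049], [0.2612, -0.0005, -0.0036]]
[[-0.0001, -0.0516, 0.0061], [0.3135, -0.0006, -0.0035]]
[[-0.0001, -0.058, 0.0074], [0.331, -0.0006, -0.0035]]
[[-0.0002, -0.0631, 0.0079], [0.331, -0.0006, -0.0035]]
[[-0.0002, -0.0663, 0.0078], [0.331, -0.0006, -0.0035]]
[[-0.0002, -0.0688, 0.0082], [0.331, -0.0006, -0.0035]]
```

Call:
servo_tool:
  targets:
    - [[0,-0.0098,0.0011],[0.052,0,-0.0036]]
    - [[0,-0.0183,0.0015],[0.104,0,-0.0036]]
    - [[0,-0.0269,0.003],[0.1565,0,-0.0036]]
    - [[0,-0.0353,0.0039],[0.209,0,-0.0036]]
    - [[0,-0.0435,0.0049],[0.261,0,-0.0036]]
    - [[0,-0.0516,0.006],[0.3135,0,-0.0036]]
    - [[0,-0.058,0.0074],[0.331,0,-0.0036]]
    - [[0,-0.063,0.0079],[0.331,0,-0.0036]]
    - [[0,-0.0663,0.0078],[0.331,0,-0.0036]]
    - [[0,-0.0688,0.0082],[0.331,0,-0.0036]]
    - [[0,-0.0688,0.0082],[0.331,0,-0.0036]]

```text
time_s: 14.55
position: [0.5358, -0.0072, -0.0018]
tcp_rot: [[0.998, -0.055, -0.042], [-0.069, -0.796, -0.601], [-0.0, 0.602, -0.798]]
force: [-1.0, -0.6, 1.3]
opening: 0.46
```

Run:
```python
from h import *
snap("side","d7");snap("scene","s7")
im=cv2.resize(cv2.imread("pics/d7_full.png")[150:260,285:385],(400,440),interpolation=cv2.INTER_CUBIC)
a=cv2.resize(cv2.imread("pics/s7_full.png")[150:260,270:370],(400,440),interpolation=cv2.INTER_CUBIC)
cv2.imwrite("pics/m8.png",np.clip(np.hstack([im,a])*1.2,0,255).astype(np.uint8))
# plate white blob
for f,r in(("d7",(150,260,285,385)),("s7",(150,260,270,370))):
    g=cv2.imread(f"pics/{f}_full.png")[r[0]:r[1],r[2]:r[3]].astype(int)
    m=((g.min(2)>110)&(g.max(2)-g.min(2)<30)).astype(np.uint8)
    n,l,st,c=cv2.connectedComponentsWithStats(m)
    for i in range(1,n):
        if st[i,4]>60:print(f,st[i]+[r[2],r[0],0,0,0],c[i]+[r[2],r[0]])
s=telemetry.read_state();print(s["position"],s["force"])
```

```text
d7 [ 285  150   51   54 1064] [301.         166.29229323]
d7 [ 357  150   28  106 2078] [373.8147257  201.77430221]
d7 [331 210   9  20 111] [334.93693694 219.41441441]
d7 [285 238   8  22  86] [287.65116279 246.72093023]
s7 [ 270  150   94   46 2588] [321.22295209 164.46561051]
s7 [299 198  40  29 592] [318.3125     212.24155405]
s7 [336 225  34  35 577] [357.85615251 244.84055459]
s7 [270 240  51  20 529] [286.8563327 252.7221172]
[ 0.5358632  -0.00736183 -0.00155165] [-0.27963156 -0.18286447 -0.05385428]
```

Call:
servo_tool:
  targets:
    - [[0,-0.0012,0.0016],[0,0,0]]
    - [[0,-0.0018,0.0024],[0,0,0]]
    - [[0,-0.0024,0.0032],[0,0,0]]
    - [[0,-0.0024,0.0032],[0,0,0]]

```text
time_s: 15.15
position: [0.5358, -0.0075, -0.0057]
tcp_rot: [[0.998, -0.056, -0.042], [-0.07, -0.797, -0.601], [-0.0, 0.602, -0.798]]
force: [-0.7, 0.2, 0.3]
opening: 0.461
```

Still no contact, so I go down 3 mm more.

Call:
servo_tool:
  targets:
    - [[0,-0.0006,0.0008],[0,0,0]]
    - [[0,-0.0012,0.0016],[0,0,0]]
    - [[0,-0.0018,0.0024],[0,0,0]]
    - [[0,-0.0018,0.0024],[0,0,0]]

```text
time_s: 15.65
position: [0.5359, -0.0075, -0.0082]
tcp_rot: [[0.998, -0.056, -0.042], [-0.07, -0.796, -0.601], [0.0, 0.603, -0.798]]
force: [-0.7, -0.3, 3.5]
opening: 0.46
```

The fingertip is touching the bench lightly (3.5 N). I'll withdraw it slowly from under the edge.

Call:
servo_tool:
  targets:
    - [[0,-0.001,-0.002],[0,0,0]]
    - [[0,-0.003,-0.0035],[0,0,0]]
    - [[0,-0.005,-0.005],[0,0,0]]
    - [[0,-0.007,-0.0065],[0,0,0]]
    - [[0,-0.01,-0.0085],[0,0,0]]
    - [[0,-0.013,-0.011],[0,0,0]]
    - [[0,-0.016,-0.013],[0,0,0]]
    - [[0,-0.02,-0.016],[0,0,0]]
    - [[0,-0.026,-0.02],[0,0,0]]
    - [[0,-0.033,-0.026],[0,0,0]]
    - [[0,-0.033,-0.026],[0,0,0]]

```text
time_s: 17.02
position: [0.5391, 0.0354, -0.0077]
tcp_rot: [[0.998, -0.055, -0.041], [-0.068, -0.797, -0.6], [0.001, 0.602, -0.799]]
force: [-0.5, -0.4, -0.5]
opening: 0.461
```

Run:
```python
from h import *
s=telemetry.read_state();R=s["tcp_rot"];p=s["position"]
path([(R,p+[0.0021,.03,0.01]),(R,p+[0.002,.04,.08]),(Rt(-.07,108),[.53,.08,.17]),(Rt(-.07,90),[.52,.08,.25])])
```

```text
[[0.0001, -0.018, -0.0261], [0.0, 0.0, 0.0]]
[[-0.0007, 0.0162, -0.088], [0.0, 0.0, 0.0]]
[[-0.012, 0.0719, -0.1683], [0.3316, -0.0014, 0.001]]
[[-0.022, 0.1206, -0.2318], [0.6457, -0.0012, 0.0013]]
```

Call:
servo_tool:
  targets:
    - [[0,-0.009,-0.013],[0,0,0]]
    - [[0,-0.018,-0.026],[0,0,0]]
    - [[0,-0.001,-0.057],[0,0,0]]
    - [[-0.001,0.016,-0.088],[0,0,0]]
    - [[-0.006,0.044,-0.128],[0.166,0,0]]
    - [[-0.012,0.072,-0.168],[0.332,0,0]]
    - [[-0.017,0.096,-0.2],[0.49,0,0]]
    - [[-0.022,0.12,-0.232],[0.646,0,0]]
    - [[-0.022,0.12,-0.232],[0.646,0,0]]
    - [[-0.022,0.12,-0.232],[0.646,0,0]]

```text
time_s: 18.27
position: [0.5192, 0.0802, 0.2497]
tcp_rot: [[0.998, -0.069, -0.001], [-0.069, -0.998, -0.0], [-0.001, 0.0, -1.0]]
force: [-0.2, 0.5, -0.5]
opening: 0.463
```

Run:
```python
from h import *
snap("wrist","w8");im=cv2.imread("pics/w8_full.png")
im=cv2.resize(im[0:270,110:470],None,fx=2.2,fy=2.2,interpolation=cv2.INTER_CUBIC);cv2.imwrite("pics/w8b.png",im)
Y=-.07
for q in([.534,-.03,.005],[.668,.263,.012],[.65,.24,.152]):print(proj("w8",q))
```

```text
[386.92033159 154.99756264]
[181.84217876  75.30371213]
[140.88095721  71.37260968]
```

View pics/w8b.png

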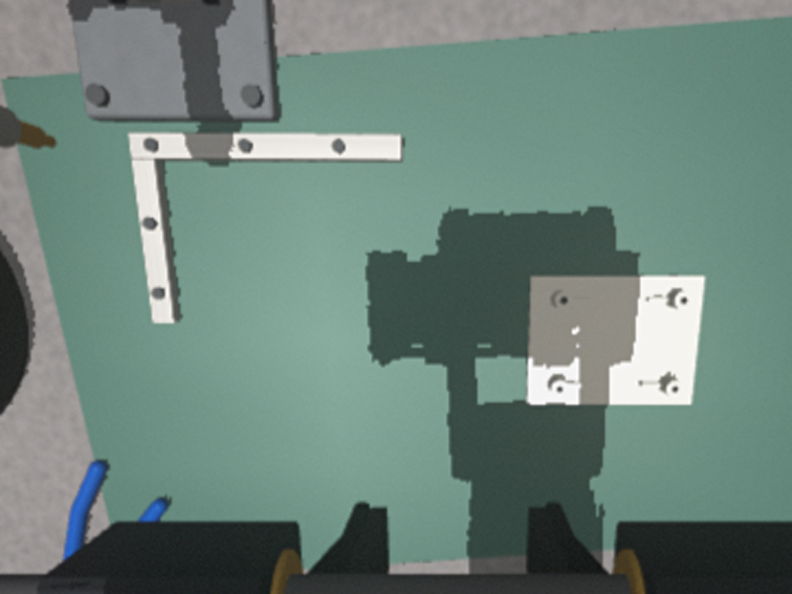

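The view shows the plate lying flat with its white side and four standoffs up. Its crop corners are (530,276), (705,276), (691,404), (528,404). The fence's inner corner is at (157,160), the far rail ends at (402,161), the left rail ends at (173,321), and the iron is at (50,140).

Run:
```python
from h import *
P=lambda x,y,z:px("w8",x/2.2+110,y/2.2,z)
C=np.array([P(*q,.005) for q in[(530,276),(705,276),(691,404),(528,404)]]);print(C.round(4),C.mean(0))
print("sides",[np.linalg.norm(C[i]-C[i-1]).round(4) for i in range(4)])
v=(C[0]+C[3]-C[1]-C[2])/2;print("yaw long",np.arctan2(-v[0],v[1]))
K=P(157,160,.012);fe=P(402,161,.012);le=P(173,321,.012)
print("corner",K,"far end",fe,"left end",le,"yaw far",np.arctan2(-(K-fe)[0],(K-fe)[1]),"yaw left",np.arctan2((K-le)[1],(K-le)[0]),np.linalg.norm(K-fe),np.linalg.norm(K-le))
S=[P(*q,.025) for q in[(563,299),(684,300),(558,386),(674,387)]];print(np.round(S,4))
print("cutters",P(100,465,.01),P(165,500,.01))
# refine far rail with image: bright mask lower edge
g=cv2.cvtColor(cv2.imread("pics/w8_full.png"),cv2.COLOR_BGR2GRAY).astype(int)
```

```text
[[ 0.5824  0.0245  0.005 ]
 [ 0.5741 -0.0958  0.005 ]
 [ 0.4841 -0.0895  0.005 ]
 [ 0.4922  0.0291  0.005 ]] [ 0.53320339 -0.03294147  0.005     ]
sides [np.float64(0.0903), np.float64(0.1206), np.float64(0.0903), np.float64(0.119)]
yaw long -0.06838186979053046
corner [0.67138119 0.26299388 0.012     ] far end [0.65996051 0.10520724 0.012     ] left end [0.56936775 0.27277989 0.012     ] yaw far -0.0722545054762407 yaw left -0.09563601860869932 0.1581994170869069 0.10248174515564284
[[ 0.5666  0.0054  0.025 ]
 [ 0.5605 -0.0748  0.025 ]
 [ 0.5082  0.0101  0.025 ]
 [ 0.502  -0.0699  0.025 ]]
cutters [0.46873568 0.34848386 0.01      ] [0.43792575 0.30586531 0.01      ]
```

Run:
```python
from h import *
R=Rt(-.068+np.pi/2,90);path([(R,[.5313,-.0724,z]) for z in(.2,.06)])
```

```text
[[0.023, 0.1518, 0.0488], [-0.0016, 0.0023, -1.5712]]
[[0.0234, 0.1517, 0.1888], [-0.0016, 0.0023, -1.5712]]
```

Call:
servo_tool:
  targets:
    - [[0.003,0.02,0.01],[0,0,-0.17]]
    - [[0.006,0.04,0.02],[0,0,-0.34]]
    - [[0.009,0.06,0.03],[0,0,-0.51]]
    - [[0.012,0.08,0.04],[0,0,-0.68]]
    - [[0.015,0.1,0.05],[0,0,-0.85]]
    - [[0.018,0.12,0.06],[0,0,-1.02]]
    - [[0.021,0.14,0.07],[0,0,-1.19]]
    - [[0.023,0.152,0.08],[0,0,-1.36]]
    - [[0.023,0.152,0.1],[0,0,-1.53]]
    - [[0.023,0.152,0.14],[0,0,-1.571]]
    - [[0.023,0.152,0.16],[0,0,-1.571]]
    - [[0.023,0.152,0.16],[0,0,-1.571]]
  gripper: 0.087

```text
time_s: 19.82
position: [0.5299, -0.0713, 0.0866]
tcp_rot: [[0.067, 0.998, -0.007], [0.998, -0.067, 0.002], [0.002, -0.008, -1.0]]
force: [-0.1, -0.4, 0.1]
opening: 1.003
```

Run:
```python
from h import *
R=Rt(-.068+np.pi/2,90);path([(R,[.5313,-.0724,z]) for z in(.02,-.017)])
```

```text
[[-0.0012, 0.002, 0.0666], [-0.0076, -0.0019, 0.0009]]
[[-0.0012, 0.0023, 0.1036], [-0.0076, -0.0019, 0.0009]]
```

Call:
servo_tool:
  targets:
    - [[-0.001,0.001,0.03],[-0.007,-0.002,0]]
    - [[-0.001,0.002,0.055],[-0.007,-0.002,0]]
    - [[-0.001,0.002,0.075],[-0.007,-0.002,0]]
    - [[-0.001,0.002,0.09],[-0.007,-0.002,0]]
    - [[-0.001,0.002,0.098],[-0.007,-0.002,0]]
    - [[-0.001,0.002,0.1035],[-0.007,-0.002,0]]
    - [[-0.001,0.002,0.1035],[-0.007,-0.002,0]]

```text
time_s: 20.7
position: [0.5343, -0.0746, -0.0136]
tcp_rot: [[0.069, 0.998, 0.007], [0.998, -0.069, -0.003], [-0.002, 0.007, -1.0]]
force: [-0.0, 0.4, -0.2]
opening: 0.997
```

Call:
servo_tool:
  targets:
    - [[0,0,0],[0,0,0]]
    - [[0,0,0],[0,0,0]]
    - [[0,0,0],[0,0,0]]
    - [[0,0,0],[0,0,0]]
    - [[0,0,0],[0,0,0]]
  gripper: 0.06

```text
time_s: 21.32
position: [0.5342, -0.0747, -0.0133]
tcp_rot: [[0.069, 0.998, 0.007], [0.998, -0.069, -0.003], [-0.002, 0.007, -1.0]]
force: [-1.5, -1.0, 4.6]
opening: 0.8
```

Gripped across the two rear standoffs: the jaws stopped at 70 mm. I'll carry the plate to about 8 mm short of both rails.

Call:
servo_tool:
  targets:
    - [[0.01,0.0025,-0.001],[0,0,0]]
    - [[0.03,0.0075,-0.0015],[0,0,0]]
    - [[0.055,0.0137,-0.0015],[0,0,0.002]]
    - [[0.08,0.02,-0.0015],[0,0,0.003]]
    - [[0.105,0.026,-0.0015],[0,0,0.004]]
    - [[0.13,0.0324,-0.0015],[0,0,0.005]]
    - [[0.155,0.0386,-0.0015],[0,0,0.006]]
    - [[0.18,0.045,-0.0015],[0,0,0.007]]
    - [[0.205,0.051,-0.0015],[0,0,0.009]]
    - [[0.225,0.056,-0.0015],[0,0,0.009]]
    - [[0.235,0.0585,-0.0015],[0,0,0.009]]
    - [[0.239,0.0595,-0.001],[0,0,0.009]]

```text
time_s: 22.82
position: [0.61, 0.1601, -0.013]
tcp_rot: [[0.078, 0.997, 0.007], [0.997, -0.078, -0.003], [-0.002, 0.007, -1.0]]
force: [0.1, -0.2, -0.5]
opening: 0.803
```

```bash
cat > meas.py <<'E'
import sys
from h import *
f=sys.argv[1]
snap("wrist",f)
c=eyes.capture("side");snap("side",f+"d");snap("scene",f+"s")
s=telemetry.read_state();print(s["position"].round(4),s["force"].round(1),s["opening"],s["time_s"])
E
python3 meas.py a1
python3 - <<'E'
from h import *
# in wrist image: find white regions
g=cv2.imread("pics/a1_full.png");m=((g.min(2)>150)).astype(np.uint8)
n,l,st,c=cv2.connectedComponentsWithStats(m)
for i in range(1,n):
    if st[i,4]>150:print(st[i],c[i].round(1))
for q in([.671,.263,.012],[.660,.105,.012],[.569,.273,.012]):print(proj("a1",q).round(1))
E
```

```text
[ 0.6099  0.1591 -0.0129] [0.4 0.4 0.4] 0.8038361775811754 23.025
[ 228   24  222   77 6933] [351.5  43.8]
[  237    69   155   133 17428] [314.1 129.9]
[410 143  26  52 706] [421.9 167.8]
[416.1  58.4]
[395.8 306. ]
[228.3  53.8]
```

Call:
servo_tool:
  targets:
    - [[0,0.002,0.001],[0,0,0]]
    - [[0,0.004,0.001],[0,0,0]]
    - [[0,0.006,0.001],[0,0,0]]
    - [[0,0.007,0.001],[0,0,0]]
    - [[0,0.008,0.001],[0,0,0]]
    - [[0,0.008,0.001],[0,0,0]]

```text
time_s: 23.78
position: [0.6177, 0.1588, -0.0133]
tcp_rot: [[0.078, 0.997, 0.006], [0.997, -0.078, -0.003], [-0.002, 0.006, -1.0]]
force: [-3.5, 0.8, 6.3]
opening: 0.805
```

Call:
servo_tool:
  targets:
    - [[0.002,0,0],[0,0,0]]
    - [[0.004,0,0],[0,0,0]]
    - [[0.006,0,0],[0,0,0]]
    - [[0.007,0,0],[0,0,0]]
    - [[0.008,0,0],[0,0,0]]
    - [[0.008,0,0],[0,0,0]]

```text
time_s: 24.52
position: [0.6197, 0.1661, -0.0133]
tcp_rot: [[0.078, 0.997, 0.009], [0.997, -0.078, -0.004], [-0.003, 0.009, -1.0]]
force: [-0.9, -4.8, 5.3]
opening: 0.804
```

Call:
servo_tool:
  targets:
    - [[0,0.001,0],[0,0,0]]
    - [[0,0.002,0],[0,0,0]]
    - [[0,0.002,0],[0,0,0]]

```text
time_s: 24.9
position: [0.6196, 0.1661, -0.0134]
tcp_rot: [[0.078, 0.997, 0.005], [0.997, -0.078, -0.004], [-0.003, 0.005, -1.0]]
force: [-4.4, -4.3, 8.3]
opening: 0.805
```

Call:
servo_tool:
  targets:
    - [[0.001,0,0],[0,0,0]]
    - [[0.002,0,0],[0,0,0]]
    - [[0.002,0,0],[0,0,0]]

```text
time_s: 25.28
position: [0.6197, 0.1662, -0.0133]
tcp_rot: [[0.077, 0.997, 0.004], [0.997, -0.077, -0.006], [-0.006, 0.005, -1.0]]
force: [-5.1, -8.8, 9.4]
opening: 0.803
```

The position no longer changes in x or y while both forces rise, so the plate is against both rails. I'll release, rise and check.

Call:
servo_tool:
  targets:
    - [[-0.001,-0.001,0],[0,0,0]]
    - [[-0.001,-0.001,0],[0,0,0]]
    - [[-0.001,-0.001,0],[0,0,0]]
    - [[-0.001,-0.001,-0.02],[0,0,0]]
    - [[-0.001,-0.001,-0.05],[0,0,0]]
    - [[-0.03,-0.03,-0.09],[0,0,0]]
    - [[-0.07,-0.07,-0.13],[0,0,0]]
    - [[-0.1,-0.1,-0.17],[0,0,0]]
    - [[-0.1,-0.1,-0.2],[0,0,0]]
    - [[-0.1,-0.1,-0.2],[0,0,0]]
    - [[-0.1,-0.1,-0.2],[0,0,0]]
  gripper: 0.087

```text
time_s: 26.65
position: [0.512, 0.0777, 0.1861]
tcp_rot: [[0.078, 0.997, 0.008], [0.997, -0.078, -0.002], [-0.002, 0.008, -1.0]]
force: [-0.2, -0.2, -0.3]
opening: 1.003
```

```bash
python3 meas.py a2
python3 - <<'E'
from h import *
g=cv2.imread("pics/a2_full.png")
for q in([.671,.263,.012],[.660,.105,.012],[.569,.273,.012],[.6217,.2066,.005]):print(proj("a2",q).round(1))
m=((g.min(2)>150)).astype(np.uint8)
n,l,st,c=cv2.connectedComponentsWithStats(m)
for i in range(1,n):
    if st[i,4]>150:print(st[i],c[i].round(1))
# profiles across predicted rails, in press coords
K=np.array([.671,.263]);Y=-.075;ex=np.array([np.cos(Y),np.sin(Y)]);ey=np.array([-np.sin(Y),np.cos(Y)])
gr=cv2.cvtColor(g,cv2.COLOR_BGR2GRAY)
def prof(a,b,ax,z=.005):
    out=[]
    for t in np.arange(-.02,.021,.002):
        q=K+(ex*(t)+ey*a if ax==0 else ex*b+ey*t);u,v=proj("a2",[*q,z]);out.append(int(cv2.getRectSubPix(gr,(1,1),(u,v))[0,0]) if 0<u<639 and 0<v<399 else -1)
    return out
for a in(-.03,-.06,-.09,-.11):print("x",a,prof(a,0,0))
for b in(-.02,-.045,-.07,-.085):print("y",b,prof(0,b,1))
E
```

```text
[0.5113 0.0778 0.1846] [0.4 0.5 0.2] 1.0035079857026266 26.85
[442.9   9.2]
[428.8 148.9]
[353.8   6.9]
[398.1  67.5]
[354   0 105  31 910] [417.2   7.4]
[ 360    9   79  109 7675] [397.1  62.7]
[155  33  25  18 178] [167.6  43.3]
[111  34  38  66 539] [128.4  61.7]
[ 430   53   22   95 1004] [440.5 102. ]
[153  54  39  16 233] [172.7  61.7]
[ 125   67   75   42 1316] [163.4  89.7]
[  470    82   170   154 12515] [539.1 152.8]
[  12  166  143   79 5389] [ 78. 203.]
[531 203  23  25 178] [543.3 213.9]
x -0.03 [244, 179, 214, 243, 243, 243, 243, 243, 245, 193, 86, 84, 93, 123, 123, 122, 122, 119, 119, 120, 85]
x -0.06 [245, 245, 244, 244, 244, 244, 244, 244, 245, 235, 139, 100, 111, 225, 231, 169, 122, 136, 207, 226, 162]
x -0.09 [246, 225, 148, 225, 234, 244, 245, 245, 246, 240, 155, 102, 112, 222, 228, 227, 226, 224, 223, 226, 163]
x -0.11 [245, 245, 245, 245, 245, 244, 244, 244, 245, 247, 170, 101, 124, 221, 229, 228, 227, 224, 223, 226, 164]
y -0.02 [105, 106, 109, 132, 219, 243, 242, 242, 241, 242, 243, 156, 98, 220, 230, 231, -1, -1, -1, -1, -1]
y -0.045 [243, 243, 242, 243, 243, 243, 242, 242, 243, 242, 244, 166, 94, 220, 233, 232, -1, -1, -1, -1, -1]
y -0.07 [136, 218, 245, 231, 228, 242, 242, 242, 242, 242, 244, 137, 95, 224, 234, 231, -1, -1, -1, -1, -1]
y -0.085 [244, 244, 243, 243, 242, 242, 243, 242, 242, 242, 236, 120, 110, 229, 233, 151, -1, -1, -1, -1, -1]
```

The profiles show the plate edge meeting both rail faces, with a taper of roughly 0.015 rad and a gap of about 1 mm at the corner. I'll finish with a gentle push of the closed fingers at mid long side.

```bash
cat >> h.py <<'E'
K2=np.array([.671,.263,0]);PY=-.075
def pr(x,y,z=0): c,s=np.cos(PY),np.sin(PY);return K2+[c*x-s*y,s*x+c*y,z]
E
python3 - <<'E'
from h import *
R=Rt(PY,90);path([(R,pr(-.13,-.06,.1)),(R,pr(-.13,-.06,-.025))])
E
```

```text
[[0.1368, 0.0145, 0.0844], [0.0052, -0.0021, 1.5678]]
[[0.1371, 0.0139, 0.2094], [0.0052, -0.0021, 1.5678]]
```

Call:
servo_tool:
  targets:
    - [[0.01,0.0,0.0],[0.001,0,0.17]]
    - [[0.02,0.0,0.0],[0.001,0,0.34]]
    - [[0.035,0.0,0.0],[0.002,0,0.51]]
    - [[0.05,0.005,0.01],[0.002,0,0.68]]
    - [[0.07,0.01,0.02],[0.003,-0.001,0.85]]
    - [[0.09,0.014,0.03],[0.003,-0.001,1.02]]
    - [[0.11,0.014,0.04],[0.004,-0.002,1.19]]
    - [[0.125,0.014,0.05],[0.005,-0.002,1.36]]
    - [[0.137,0.014,0.06],[0.005,-0.002,1.53]]
    - [[0.137,0.014,0.084],[0.005,-0.002,1.568]]
    - [[0.137,0.014,0.084],[0.005,-0.002,1.568]]
    - [[0.137,0.014,0.084],[0.005,-0.002,1.568]]
  gripper: 0.0

```text
time_s: 28.35
position: [0.5373, 0.2128, 0.1015]
tcp_rot: [[0.997, -0.075, 0.002], [-0.075, -0.997, -0.0], [0.002, 0.0, -1.0]]
force: [0.3, -0.2, 0.0]
opening: 0.008
```

Run:
```python
from h import *
R=Rt(PY,90);path([(R,pr(-.13,-.06,-.025)),(R,pr(-.1,-.06,-.025))])
s=telemetry.read_state();print(s["position"],s["opening"],s["time_s"])
```

```text
[[-0.0008, -0.0001, 0.1265], [0.0002, -0.0023, -0.0]]
[[0.0292, -0.0001, 0.1265], [0.0002, -0.0023, -0.0]]
[0.53734576 0.21278544 0.10146813] 0.008118296680443688 28.35
```

Call:
servo_tool:
  targets:
    - [[0,0,0.04],[0,0,0]]
    - [[0,0,0.075],[0,0,0]]
    - [[0,0,0.1],[0,0,0]]
    - [[0,0,0.115],[0,0,0]]
    - [[0,0,0.123],[0,0,0]]
    - [[0,0,0.1265],[0,0,0]]
    - [[0,0,0.1265],[0,0,0]]
    - [[0.008,0,0.1265],[0,0,0]]
    - [[0.014,0,0.1265],[0,0,0]]
    - [[0.019,0,0.1265],[0,0,0]]
    - [[0.023,0,0.1265],[0,0,0]]
    - [[0.025,0,0.1265],[0,0,0]]

```text
time_s: 29.85
position: [0.5628, 0.2108, -0.0249]
tcp_rot: [[0.997, -0.076, 0.003], [-0.076, -0.997, -0.0], [0.003, 0.0, -1.0]]
force: [-0.2, 0.6, 0.4]
opening: 0.005
```

Call:
servo_tool:
  targets:
    - [[0.0015,0,0],[0,0,0]]
    - [[0.003,0,0],[0,0,0]]
    - [[0.0045,0,0],[0,0,0]]
    - [[0.006,0,0],[0,0,0]]
    - [[0.006,0,0],[0,0,0]]

```text
time_s: 30.48
position: [0.5687, 0.2104, -0.0248]
tcp_rot: [[0.997, -0.076, 0.003], [-0.076, -0.997, -0.0], [0.003, -0.0, -1.0]]
force: [-1.4, 0.2, -0.5]
opening: 0.007
```

Call:
servo_tool:
  targets:
    - [[0.001,0,0],[0,0,0]]
    - [[0.002,0,0],[0,0,0]]
    - [[0.003,0,0],[0,0,0]]
    - [[0.003,0,0],[0,0,0]]

```text
time_s: 30.98
position: [0.5716, 0.2101, -0.0248]
tcp_rot: [[0.997, -0.076, 0.003], [-0.076, -0.997, -0.0], [0.003, 0.0, -1.0]]
force: [0.5, 0.5, -0.1]
opening: 0.007
```

Call:
servo_tool:
  targets:
    - [[0.001,0,0],[0,0,0]]
    - [[0.002,0,0],[0,0,0]]
    - [[0.003,0,0],[0,0,0]]
    - [[0.003,0,0],[0,0,0]]

```text
time_s: 31.48
position: [0.5746, 0.2099, -0.0248]
tcp_rot: [[0.997, -0.076, 0.003], [-0.076, -0.997, -0.0], [0.003, 0.0, -1.0]]
force: [-0.3, -0.5, -0.1]
opening: 0.009
```

There's no contact although the finger is already over the plate's edge line, so the tip is probably just above the slab. I'll back off and go lower.

Call:
servo_tool:
  targets:
    - [[-0.01,0,0],[0,0,0]]
    - [[-0.022,0,0],[0,0,0]]
    - [[-0.022,0,0.001],[0,0,0]]
    - [[-0.022,0,0.002],[0,0,0]]
    - [[-0.022,0,0.003],[0,0,0]]
    - [[-0.022,0,0.0035],[0,0,0]]
    - [[-0.022,0,0.0035],[0,0,0]]

```text
time_s: 32.35
position: [0.5527, 0.2115, -0.0284]
tcp_rot: [[0.997, -0.076, 0.003], [-0.076, -0.997, -0.0], [0.003, 0.0, -1.0]]
force: [0.4, -0.9, -0.1]
opening: 0.006
```

No bench contact yet, so I go forward at this height and watch the force.

Call:
servo_tool:
  targets:
    - [[0.005,0,0],[0,0,0]]
    - [[0.01,0,0],[0,0,0]]
    - [[0.012,0,0],[0,0,0]]
    - [[0.014,0,0],[0,0,0]]
    - [[0.016,0,0],[0,0,0]]
    - [[0.018,0,0],[0,0,0]]
    - [[0.018,0,0],[0,0,0]]

```text
time_s: 33.22
position: [0.5689, 0.2103, -0.0285]
tcp_rot: [[0.997, -0.076, -0.0], [-0.076, -0.997, -0.0], [-0.0, 0.0, -1.0]]
force: [-3.9, 1.6, 1.7]
opening: 0.006
```

Call:
servo_tool:
  targets:
    - [[0.001,0,0],[0,0,0]]
    - [[0.002,0,0],[0,0,0]]
    - [[0.003,0,0],[0,0,0]]
    - [[0.004,0,0],[0,0,0]]
    - [[0.004,0,0],[0,0,0]]

```text
time_s: 33.85
position: [0.5691, 0.2102, -0.0287]
tcp_rot: [[0.997, -0.076, -0.007], [-0.076, -0.997, -0.001], [-0.007, 0.001, -1.0]]
force: [-10.6, 2.3, 6.7]
opening: 0.003
```

The plate is pressed against the far rail with 10 N. Now the same for the short side, with the gripper turned 90° to stay clear of the iron.

Call:
servo_tool:
  targets:
    - [[-0.01,0,0],[0,0,0]]
    - [[-0.02,0,-0.01],[0,0,0]]
    - [[-0.02,0.0,-0.07],[0,0,0]]
    - [[-0.02,0.04,-0.1],[0,0,-0.17]]
    - [[-0.02,0.08,-0.1],[0,0,-0.34]]
    - [[0.0,0.105,-0.1],[0,0,-0.51]]
    - [[0.02,0.105,-0.1],[0,0,-0.68]]
    - [[0.04,0.105,-0.1],[0,0,-0.85]]
    - [[0.04,0.105,-0.1],[0,0,-1.02]]
    - [[0.04,0.105,-0.1],[0,0,-1.19]]
    - [[0.04,0.105,-0.1],[0,0,-1.36]]
    - [[0.04,0.105,-0.1],[0,0,-1.57]]

```text
time_s: 35.35
position: [0.6071, 0.1019, 0.0727]
tcp_rot: [[0.093, 0.996, 0.006], [0.996, -0.093, -0.001], [-0.0, 0.006, -1.0]]
force: [0.2, -0.0, 0.1]
opening: 0.003
```

Run:
```python
from h import *
R=Rt(PY+np.pi/2,90);path([(R,pr(-.05,-.15,.0)),(R,pr(-.05,-.15,-.0284)),(R,pr(-.05,-.13,-.0284))])
```

```text
[[0.0155, 0.001, 0.0727], [0.0056, 0.0002, -0.0181]]
[[0.0155, 0.0009, 0.1011], [0.0056, 0.0002, -0.0181]]
[[0.0355, 0.0005, 0.1011], [0.0056, 0.0002, -0.0181]]
```

Call:
servo_tool:
  targets:
    - [[0.008,0.001,0.03],[0.005,0,-0.018]]
    - [[0.01,0.001,0.06],[0.005,0,-0.018]]
    - [[0.01,0.001,0.08],[0.005,0,-0.018]]
    - [[0.01,0.001,0.093],[0.005,0,-0.018]]
    - [[0.01,0.001,0.1],[0.005,0,-0.018]]
    - [[0.01,0.001,0.101],[0.005,0,-0.018]]
    - [[0.01,0.001,0.101],[0.005,0,-0.018]]

```text
time_s: 36.22
position: [0.609, 0.112, -0.0286]
tcp_rot: [[0.081, 0.997, -0.001], [0.997, -0.081, 0.0], [0.0, -0.001, -1.0]]
force: [-0.1, -0.5, -0.9]
opening: 0.006
```

Run:
```python
from h import *
R=Rt(PY+np.pi/2,90);path([(R,pr(-.05,-.15,-.0284)),(R,pr(-.05,-.1285,-.0284))]);print(telemetry.read_state()["position"])
```

```text
[[0.0052, 0.0005, -0.0002], [-0.001, -0.0001, -0.0061]]
[[0.0267, 0.0003, -0.0001], [-0.001, -0.0001, -0.0061]]
[ 0.60901802  0.11200261 -0.02855212]
```

Call:
servo_tool:
  targets:
    - [[0.006,0,0],[0,0,0]]
    - [[0.012,0,0],[0,0,0]]
    - [[0.018,0,0],[0,0,0]]
    - [[0.021,0,0],[0,0,0]]
    - [[0.024,0,0],[0,0,0]]
    - [[0.026,0,0],[0,0,0]]
    - [[0.028,0,0],[0,0,0]]
    - [[0.028,0,0],[0,0,0]]

```text
time_s: 37.22
position: [0.6102, 0.1395, -0.0293]
tcp_rot: [[0.081, 0.997, -0.003], [0.997, -0.081, -0.0], [-0.001, -0.003, -1.0]]
force: [-1.6, -2.3, 0.4]
opening: 0.004
```

Call:
servo_tool:
  targets:
    - [[0.001,0,0],[0,0,0]]
    - [[0.002,0,0],[0,0,0]]
    - [[0.003,0,0],[0,0,0]]
    - [[0.004,0,0],[0,0,0]]
    - [[0.005,0,0],[0,0,0]]
    - [[0.005,0,0],[0,0,0]]

```text
time_s: 37.98
position: [0.6096, 0.1404, -0.0293]
tcp_rot: [[0.079, 0.997, -0.006], [0.997, -0.079, -0.006], [-0.007, -0.006, -1.0]]
force: [-3.2, -14.7, 2.3]
opening: 0.006
```

Flush against the left rail (14.7 N). I'll back off, rise to the earlier viewpoint and check numerically.

Call:
servo_tool:
  targets:
    - [[-0.01,0,0],[0,0,0]]
    - [[-0.025,0,0],[0,0,0]]
    - [[-0.03,0,-0.03],[0,0,0]]
    - [[-0.04,-0.03,-0.08],[0,0,0]]
    - [[-0.055,-0.07,-0.13],[0,0,0]]
    - [[-0.055,-0.1,-0.18],[0,0,0]]
    - [[-0.055,-0.1,-0.215],[0,0,0]]
    - [[-0.055,-0.1,-0.215],[0,0,0]]
    - [[-0.055,-0.1,-0.215],[0,0,0]]

```text
time_s: 39.1
position: [0.5071, 0.0981, 0.1855]
tcp_rot: [[0.081, 0.997, -0.003], [0.997, -0.081, 0.0], [0.0, -0.003, -1.0]]
force: [-0.1, 0.9, -0.5]
opening: 0.006
```

```bash
python3 meas.py a3
python3 - <<'E'
from h import *
gr=cv2.cvtColor(cv2.imread("pics/a3_full.png"),cv2.COLOR_BGR2GRAY).astype(np.float32)
def prof(f):
    ts=np.arange(-.006,.0121,.0005);o=[]
    for t in ts:
        u,v=proj("a3",f(t));o.append(float(cv2.getRectSubPix(gr,(1,1),(float(u),float(v)))[0,0]))
    o=np.array(o);i=np.argmax(o<165);j=i+np.argmax(o[i:]>165)   # plate edge, rail top edge
    return (ts[i]*1e3).round(1),(ts[j]*1e3).round(1),int(o.min())
for a in(-.04,-.05,-.06,-.07,-.08,-.09,-.10,-.11):print("x",a,prof(lambda t:pr(t,a,.005)))
for b in(-.02,-.03,-.04,-.05,-.06,-.07,-.08):print("y",b,prof(lambda t:pr(b,t,.005)))
# expected rail-top offset as seen on plane z=.005 for camera centre
E=np.load("pics/a3.npz")["E"];c=E[:3,3]-K2;s,k=np.sin(PY),np.cos(PY);cx=k*c[0]+s*c[1];cy=-s*c[0]+k*c[1];f=.007/(c[2]-.012)
print("expected strip mm x",-cx*f*1e3,"y range",[(-cy*f*1e3)])
E
```

```text
[0.5067 0.0981 0.1845] [ 0.5  0.1 -0.1] 0.00198289425815397 39.3
x -0.04 (np.float64(-0.5), np.float64(-0.5), 82)
x -0.05 (np.float64(1.5), np.float64(5.0), 91)
x -0.06 (np.float64(1.5), np.float64(5.0), 94)
x -0.07 (np.float64(1.5), np.float64(5.0), 96)
x -0.08 (np.float64(1.5), np.float64(5.0), 96)
x -0.09 (np.float64(1.5), np.float64(5.0), 104)
x -0.1 (np.float64(1.5), np.float64(5.0), 91)
x -0.11 (np.float64(1.5), np.float64(5.5), 98)
y -0.02 (np.float64(3.0), np.float64(5.0), 100)
y -0.03 (np.float64(2.0), np.float64(5.0), 92)
y -0.04 (np.float64(3.0), np.float64(5.0), 97)
y -0.05 (np.float64(2.0), np.float64(5.0), 95)
y -0.06 (np.float64(3.0), np.float64(5.0), 107)
y -0.07 (np.float64(2.5), np.float64(5.0), 105)
y -0.08 (np.float64(2.5), np.float64(5.0), 95)
expected strip mm x 2.881604597614915 y range [np.float64(1.9528507432521545)]
```

The plate edges run parallel to both rails. The dark strips are 3.5 mm and about 2.4 mm wide, against 2.9 mm and 2.0 mm expected for zero gap. Handing in.

```bash
python3 -c "
from h import *
print(order.hand_in())"
```

```text
the job is handed in; nothing more can be done
None
```

The plate is turned over and lies flat with its standoffs up, in the corner of the fence. I handed the job in at about 39 s of the 69 s; no verdict was given.

- **Turning over:** I tipped the plate up on the lower finger, clamped it at about 52° and swung it over in the air. I lowered its far edge to the bench and eased the other edge down on the finger until the fingertip touched the bench.
- **Into the corner:** I carried it by two standoffs against both rails, then pushed each side home with closed fingers, at 10.6 N (long side) and 14.7 N (short side).

**Last checks:**
- **Fit:** the final wrist image, measured in code, puts the gaps at about 0.5 mm on both rails, with no visible taper. After the first seating there had been a taper of about 0.015 rad, which is why I made the closing pushes.
- **Clear of everything:** the gripper was well away from the plate at the end.
- **Not checked:** I did not re-measure the other things on the bench. The only contact forces I saw came from the plate, the rails and light touches on the bench.

**What disagreed:** the images show the fingertips about 28 to 30 mm short of the reported TCP. My first try at getting under the plate missed for that reason. I worked with the offset after that. My first push on the long side, set too high, also slid over the slab without touching it.

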